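# Open the latched gate of a tool lock-up cage

## Task

Open the tool cage on the bench: press its thumb lever by feel so that the latch bar lifts out of its catch, then swing the gate calmly towards you to about 70 degrees and leave it standing there. Do not force the latch bar against its catch, neither up against the guard nor sideways against the lip, and leave the battery packs and the bit case where they are.

Things in the scene. Friction and masses are not known exactly. Their poses are not given: they have to be found in the camera images.
- gate (a joint): Barred grey steel gate (280 wide, 145 high, 12 mm thick, top 155 mm above the bench, latch plate near the free edge 182) in the front of a blue sheet-steel cage (220 deep, 360 wide, 160 high, latch post 215). 0 shut; grows in rad as the gate's free edge swings towards the robot, clockwise from above; stop at 1.85. Stiff hinge, about 0.2 N m: it stays where it is left.
- gate_hinge (a point): Point on the gate's upright hinge axis, 165 mm above the bench, fixed to the cage. Its axes are the cage's: x from the robot's side into the cage, y along the shut gate from the latch end to the hinge, z up. Seen from the robot the hinge is at the left end, the latch post and catch at the right.
- latch_pivot (a point): Centre of the latch bar's pivot on the gate's front face, 165 mm up, 235 mm from the hinge axis, 6 mm in front of it. Axes turn with the gate: x from its front face into the cage, y to the hinge, z up. The steel bar lies on the face; a round nose pin (14 mm thick) 80 mm to -y sits in the catch, and the thumb lever, an aluminium scoop, is 85 mm to +y. The nose side is heavier.
- scoop_nominal (a point): Mark on the gate (it does not move with the lever), 173 mm up, 41 mm out from the front face, at the middle of the thumb scoop if that were set to mid height. The scoop is 60 mm along y and 48 mm along x inside, with a front lip 14 mm high by which a fingertip in the scoop can pull the gate. It is clamped up to 20 mm higher or lower, and the catch shifts it by 9 mm more: feel for its floor.
- catch_nominal (a point): Middle mark of the catch (steel, 26 mm wide) on the post, where the nose pin's centre is when the catch is set to mid height; cage axes. The catch is set up to 8 mm higher or lower, unknown. It has a floor, a front lip 14 mm above the floor, and a guard above: the pin must rise 14 mm to clear the lip, and meets the guard at 17.5. There the lever stops dead: press slowly. Lifting takes 1.5 to 3.5 N at the lever.
- pack_bench_mid (a point): Middle of a loose black battery pack (75 x 115 x 56 mm) on the bench to the left of the cage; leave it alone.
- pack_cage_mid (a point): Middle of a loose black battery pack (75 x 115 x 56 mm) inside the cage; leave it alone.
- bit_case_mid (a point): Middle of a loose black flat bit case (90 x 160 x 36 mm) lying on the cage's roof; leave it alone.

How it is judged:
By the outcome, as a careful person would: the job done as asked, in the order asked, and still so for the second after the job is handed in, with the robot touching nothing.
It also fails if it takes over 48 s, if anything falls off the work surface, if the arm or the gripper's body presses on something with over 40 N, if the wrist force passes 120 N, or if a joint passes its speed limit or range.

## Robot

A 6-joint arm with a two-finger parallel gripper is mounted at the origin on the work surface. World frame = base frame: x ahead of the robot, y to its left, z up, the work surface at z = 0. Lengths are in m, angles in degrees, forces in N, time in s.
With the tool pointing down it reaches from about 0.3 to 0.75 m from the base axis. Payload 8.5 kg.
Tool frame: the origin (TCP) lies midway between the tips of the shut fingers; the grasp point (between the pads) lies env.tcp_to_grasp behind it (env.tcp_to_grasp is the distance from the TCP to the grasp point, in m); z points along the fingers, y is the line along which they close (so a half turn about z gives the same grasp; the last joint's range is limited). The gripper opens to 85 mm and grips with 20 to 120 N. Pads are 22 mm wide; open, the fingers measure 114 mm over their backs; the gripper's body (76 mm by 85 mm) begins 54 mm behind the grasp point. The pads swing forward as they close: fully open they stand 13 mm farther back than shut.
Start: joints at [56.19, 21.807, 74.336, -0, 83.858, -12.336], TCP at [0.201, 0.512, 0.2] pointing down, gripper open.
Joint ranges: [-178.18, 178.18], [-50.72, 133.34], [12.68, 142.11], [-81.47, 261.47], [9.98, 163.14], [-165.26, 165.26]. Speed limits (degrees/s): [136.94, 136.94, 180, 180, 180, 180].

## Interface

Orientations are given as a 3x3 rotation matrix whose columns are the frame's x, y, z axes.
In Python, from rig import observe, optics, job, env gives the robot as it stands. The module is installed in compiled form; this text tells all that it offers.
- The arm moves only by the shell command python3 -m jog 'ROWS' [FORCE]. ROWS is JSON, a list of rows, each a list of 7 numbers: the turn, a rotation vector about the tool's x, y, z in rad, then the shift along the tool's x, y, z in m, then the opening in per cent of the stroke, from 0 (shut) to 100 (fully open). A call has 1 to 10 rows; each row shifts and turns the commanded pose from where the row before left it, along the tool's axes as they then stand; what a row does not reach is not made up. A row lasts 1/8 s, in which the tool goes at most 62.5 mm and 10.7 degrees, less where a joint would pass 70% of its speed; a pose out of reach is approached as far as the arm can. A call is refused whole if a number of a shift passes 0.0625 or a number of a turn 0.188, either way. A call with a gripper value outside its range is refused whole. The fingers move at their own pace and stop on an object; FORCE is the grip in N (left out, the last holds). Time passes only in rows, so rows that do not move let the fingers close. It gives the time, the measured TCP pose, the force, the opening and the grip force at its end, in the units of the state.
- observe(): the state, without advancing time (a new reading comes with each control period).
- optics.get_image(name): name is "side" or "top" or "wrist"; returns a dict with "pixels" (384x512x3 uint8, red, green, blue), "mtx" (3x3 intrinsics, pixels), "rvec" (rotation vector, rad) and "tvec" (3), from world to camera coordinates, as OpenCV has them. Camera axes: x right, y down, z forward; pixel columns grow to the right and rows downward; lengths in m; the calibration is good to about 2 mm. A picture is of the moment at which its call begins. There is no depth.
- job.close_job(): hands the job in; it is judged then, once.
The state is a dict: "time_s": time; "q": joint angles; "qvel": joint speeds; "joint_efforts": joint torques, N m; "position": TCP position; "tool_rot": TCP orientation; "ft_force": force on the tool from outside, world axes, zero at the start; "wrist_torque": the same for the moment, N m; "grip_width": finger opening in m; "gripper_force": force on a finger pad.
Only numpy, scipy, OpenCV 4.12 (cv2) and the standard library are available. Lean on these libraries where they do the work, as an engineer would, in place of code of your own. Each camera call takes 0.05 s, during which the arm holds its last target. There are 200 camera calls.

## Working session

There is one attempt and no reset: what is moved stays moved. The work goes in short steps, Python scripts to look and compute and a shell command to move; the robot and the scene stay as the last step left them, time stands still between calls to the robot, and variables do not carry over. Pictures are saved under pics/ and viewed, at most 11 in all, crops included, and the job is handed in when it is done.

```bash
mkdir -p pics; python3 - <<'E'
from rig import observe, optics, env
import cv2,numpy as np
for n in("side","top"):
    im=optics.get_image(n); cv2.imwrite(f"pics/{n}0.png",im["pixels"][:,:,::-1])
    R=cv2.Rodrigues(im["rvec"])[0]; print(n,im["mtx"].tolist(),(-R.T@im["tvec"].ravel()).round(3))
s=observe();print(s);print(env.tcp_to_grasp)
E
```

```text
side [[497.36253692761863, 0.0, 254.30623860907443], [0.0, 497.36253692761863, 193.1622410436544], [0.0, 0.0, 1.0]] [ 0.127 -0.585  0.932]
top [[490.3699438239547, 0.0, 254.17594674095756], [0.0, 490.3699438239547, 188.94862513568367], [0.0, 0.0, 1.0]] [0.457 0.076 1.208]
{'time_s': 0.1, 'q': array([ 5.61899902e+01,  2.18369797e+01,  7.43783179e+01,  3.55421393e-04,
        8.38588359e+01, -1.23359861e+01]), 'qvel': array([ 0.0138484 , -0.03160105, -0.23198429,  0.0374005 ,  0.07687879,
       -0.04688224]), 'joint_efforts': array([ 3.38001511e-03, -4.49218404e+01, -2.31654418e+01, -2.14172578e-04,
        3.64843880e-03,  1.68955069e-06]), 'position': array([0.20117584, 0.51156608, 0.19918728]), 'tool_rot': array([[-9.30583287e-01,  3.66079527e-01, -7.25087800e-04],
       [ 3.66080136e-01,  9.30582713e-01, -1.07162984e-03],
       [ 2.82452428e-04, -1.26268106e-03, -9.99999163e-01]]), 'ft_force': array([ 0.32291674, -0.21834507, -0.00159227]), 'wrist_torque': array([0.00707207, 0.03908611, 0.02746056]), 'gripper_force': 0.0, 'grip_width': 0.08523625865577432}
0.0187
```

View pics/side0.png

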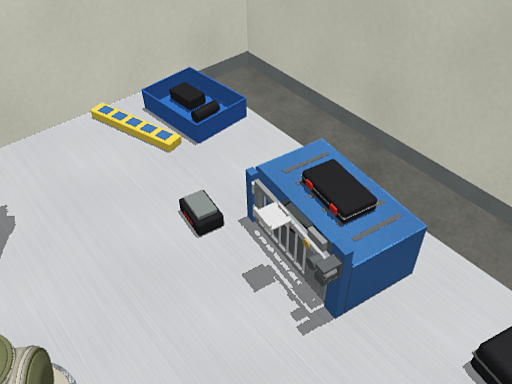

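View pics/top0.png

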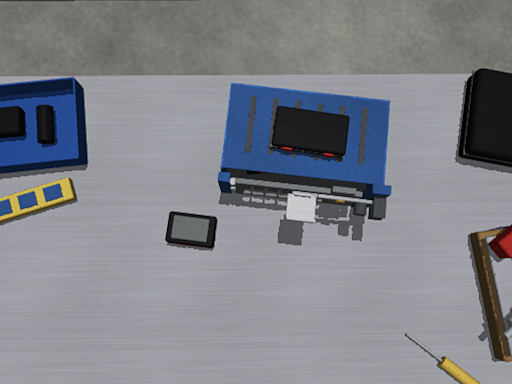

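The side view shows the cage front from (250,175) to (340,310), with the white scoop at about (270,215). In the top view the scoop is at about (301,207), the hinge post at (224,183), the latch post and catch at (378,200), and the bench pack at (191,230). I'll enlarge both.

```bash
python3 - <<'E'
import cv2
a=cv2.imread("pics/top0.png")[160:250,205:400];a=cv2.resize(a,None,fx=4,fy=4,interpolation=cv2.INTER_CUBIC)
cv2.imwrite("pics/topc.png",a)
a=cv2.imread("pics/side0.png")[155:320,235:360];a=cv2.resize(a,None,fx=3.6,fy=3.6,interpolation=cv2.INTER_CUBIC)
cv2.imwrite("pics/sidec.png",a)
E
```

```text
(no output)
```

View pics/topc.png

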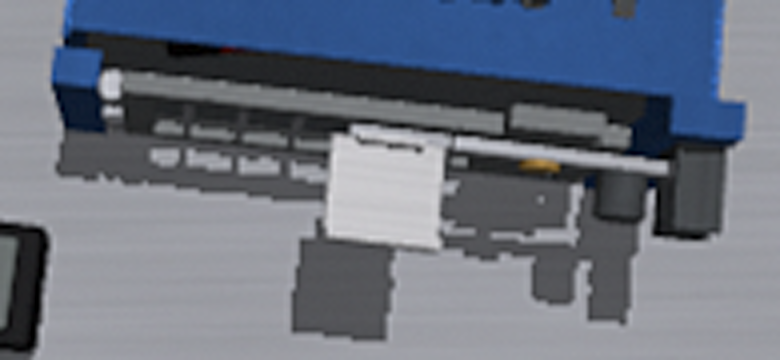

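View pics/sidec.png

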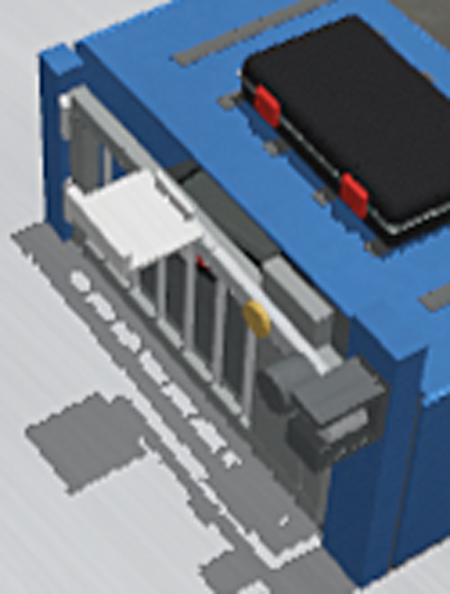

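In the top crop, the hinge knuckle is at (110,82), the yellow pivot at (540,165) and the scoop corners at (330,135), (445,142), (440,248) and (325,240). In the side crop, the scoop corners are at (75,208), (150,172), (205,232) and (135,265), and the pivot is at (257,318). Next I'll triangulate these.

```bash
cat > h.py <<'E'
import cv2,numpy as np
def cam(im):
    R=cv2.Rodrigues(im["rvec"])[0];return im["mtx"],R,im["tvec"].reshape(3)
def plane(im,uv,z):
    K,R,t=cam(im);d=R.T@np.linalg.inv(K)@np.array([*uv,1.]);c=-R.T@t;return c+d*(z-c[2])/d[2]
def tri(a,ua,b,ub):
    P=[K@np.c_[R,t] for K,R,t in(cam(a),cam(b))]
    X=cv2.triangulatePoints(*P,np.array(ua,float).reshape(2,1),np.array(ub,float).reshape(2,1));return (X[:3]/X[3]).ravel()
E
python3 - <<'E'
from h import *
from rig import optics
T=optics.get_image("top");S=optics.get_image("side")
tc=lambda u,v:(205+u/4-.4,160+v/4-.4); sc=lambda u,v:(235+u/3.6-.4,155+v/3.6-.4)
for n,a,b in(("FL",(325,240),(75,208)),("FR",(440,248),(135,265)),("pivot",(540,165),(257,318)),("noseR",(668,168),(335,362)),("BL",(330,135),(150,172)),("BR",(445,142),(205,232))):
    print(n,tri(T,tc(*a),S,sc(*b)).round(4))
for n,uv,z in(("hinge",tc(110,82),.165),("gateTL",tc(125,95),.155),("gateTR",tc(505,132),.155),("pivot",tc(540,167),.165),("roofTL",(231,85),.16),("roofTR",(389,101),.16),("roofFR",tc(720,100),.16)):
    print(n,plane(T,uv,z).round(4))
print(plane(T,(166,238),.056),plane(T,(215,247),.056))
E
```

```text
FL [ 0.569  -0.0116  0.1844]
FR [ 0.5636 -0.0714  0.1894]
pivot [ 0.608  -0.1292  0.1637]
noseR [ 0.6026 -0.1924  0.1884]
BL [ 0.6243 -0.0155  0.1817]
BR [ 0.6175 -0.075   0.1836]
hinge [0.6556 0.1026 0.165 ]
gateTL [0.6502 0.0947 0.155 ]
gateTR [ 0.6273 -0.1123  0.155 ]
pivot [ 0.6064 -0.1287  0.165 ]
roofTL [0.8742 0.1037 0.16  ]
roofTR [ 0.8336 -0.2511  0.16  ]
roofFR [ 0.6428 -0.2298  0.16  ]
[0.5403739  0.26063086 0.056     ] [0.51791078 0.14631841 0.056     ]
```

Cage yaw is about 6.4°. The scoop centre is near (0.593, -0.043) with its rim at about z 0.186. I'll go above it with the fingers shut.

```bash
python3 -m jog '[[0,0,0,-0.04,-0.027,-0.005,0],[0,0,0,-0.04,-0.027,-0.005,0],[0,0,0,-0.04,-0.027,-0.005,0],[0,0,0,-0.04,-0.027,-0.005,0],[0,0,0,-0.04,-0.027,-0.005,0],[0,0,0,-0.04,-0.027,-0.005,0],[0,0,0,-0.04,-0.027,-0.005,0],[0,0,0,-0.04,-0.027,-0.005,0],[0,0,0,-0.04,-0.027,-0.005,0],[0,0,0,-0.04,-0.027,-0.005,0]]' && python3 -m jog '[[0,0,0,-0.04,-0.027,-0.005,0],[0,0,0,-0.04,-0.027,-0.005,0],[0,0,0,-0.04,-0.027,0,0],[0,0,0,-0.04,-0.027,0,0],[0,0,-0.132,0,0,0,0],[0,0,-0.132,0,0,0,0],[0,0,0,0,0,0,0],[0,0,0,0,0,0,0]]'
python3 - <<'E'
from rig import observe, optics
import cv2,numpy as np
from h import cam
a=optics.get_image("wrist");b=optics.get_image("side")
print((-cam(a)[1].T@cam(a)[2]).round(3),cam(a)[1].round(2).tolist())
A=cv2.resize(a["pixels"][:,:,::-1],(800,600));cv2.imwrite("pics/w1.png",A)
s=observe();print(s["q"].round(1),s["position"],s["tool_rot"].round(3).tolist(),s["ft_force"])
E
```

```text
time_s: 1.45
position: [0.4754, 0.1127, 0.2498]
tool_rot: [[-0.931, 0.366, -0.0], [0.366, 0.931, 0.0], [0.0, 0.0, -1.0]]
ft_force: [0.2, 1.0, -1.2]
grip_width: -0.0001
gripper_force: 0.0
time_s: 2.45
position: [0.584, -0.0448, 0.2597]
tool_rot: [[-0.994, 0.113, -0.0], [0.113, 0.994, 0.0], [0.0, -0.0, -1.0]]
ft_force: [0.5, -0.1, -0.6]
grip_width: -0.0004
gripper_force: 0.0
[ 0.5   -0.036  0.433] [[0.11, 0.99, 0.0], [0.94, -0.11, 0.33], [0.32, -0.04, -0.95]]
[-16.   23.7  61.5  -0.   94.8 -99.5] [ 0.58403785 -0.04482536  0.25975734] [[-0.994, 0.112, 0.0], [0.112, 0.994, -0.0], [-0.0, -0.0, -1.0]] [ 0.43305398 -0.13631912 -0.35963112]
```

View pics/w1.png

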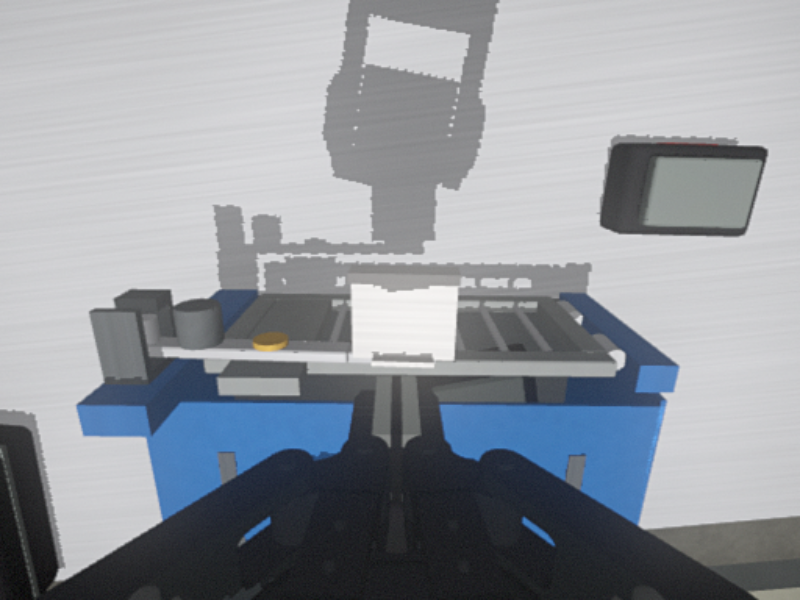

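The wrist view shows the scoop at columns 350–458. Its front lip spans rows 268–283 and the bar is at row 360. The pivot is at (270,341) and the catch at (120,345).

```bash
python3 - <<'E'
from rig import optics
from h import *
W=optics.get_image("wrist")
f=lambda u,v:((u+.5)*.64-.5,(v+.5)*.64-.5)
for z in(.18,.19):
  print([plane(W,f(*p),z).round(4)[:2].tolist() for p in((350,283),(459,283),(350,357),(457,360))])
print(plane(W,f(270,341),.165),plane(W,f(605,356),.165))
E
```

```text
[[0.5709, -0.0699], [0.5779, -0.0077], [0.6172, -0.0767], [0.6265, -0.0122]]
[[0.5681, -0.0686], [0.5748, -0.0088], [0.6126, -0.0751], [0.6215, -0.0131]]
[ 0.60741362 -0.12798571  0.165     ] [0.64189274 0.08404746 0.165     ]
```

```bash
python3 -m jog '[[0,0,0,-0.0035,0.0045,0.02,0],[0,0,0,0,0,0.02,0],[0,0,0,0,0,0.02,0],[0,0,0,0,0,0,0],[0,0,0,0,0,0,0]]'; for i in 1 2; do python3 -m jog '[[0,0,0,0,0,0.003,0],[0,0,0,0,0,0.003,0],[0,0,0,0,0,0,0]]'; done; python3 -m jog '[[0,0,0,0,0,0.002,0],[0,0,0,0,0,0,0]]'
```

```text
time_s: 3.22
position: [0.5884, -0.041, 0.2007]
tool_rot: [[-0.994, 0.111, 0.001], [0.111, 0.994, -0.0], [-0.001, -0.0, -1.0]]
ft_force: [-0.6, 0.5, 0.5]
grip_width: -0.0003
gripper_force: 0.0
time_s: 3.6
position: [0.588, -0.0409, 0.1936]
tool_rot: [[-0.994, 0.111, -0.0], [0.111, 0.994, 0.0], [0.0, 0.0, -1.0]]
ft_force: [-0.2, -0.5, -0.3]
grip_width: 0.0002
gripper_force: 0.0
time_s: 3.98
position: [0.5879, -0.0409, 0.1874]
tool_rot: [[-0.994, 0.111, -0.001], [0.111, 0.994, 0.0], [0.001, 0.0, -1.0]]
ft_force: [0.2, 0.5, 0.8]
grip_width: 0.0001
gripper_force: 0.0
time_s: 4.22
position: [0.588, -0.0409, 0.1856]
tool_rot: [[-0.994, 0.111, -0.0], [0.111, 0.994, 0.0], [0.0, 0.0, -1.0]]
ft_force: [0.4, -0.4, -0.2]
grip_width: -0.0003
gripper_force: 0.0
```

```bash
for i in 1 2 3 4 5 6 7 8; do python3 -m jog '[[0,0,0,0,0,0.0015,0],[0,0,0,0,0,0,0]]' | grep -E 'pos|ft'; done
```

```text
position: [0.588, -0.0409, 0.1841]
ft_force: [0.5, 0.4, -0.0]
position: [0.588, -0.0409, 0.1826]
ft_force: [-0.9, 0.4, 0.5]
position: [0.588, -0.0409, 0.1811]
ft_force: [-0.3, 0.1, -0.0]
position: [0.588, -0.0409, 0.1796]
ft_force: [-0.2, 0.1, -0.4]
position: [0.588, -0.0409, 0.1781]
ft_force: [0.1, 1.0, -0.2]
position: [0.588, -0.0409, 0.1766]
ft_force: [0.5, 0.2, -0.4]
position: [0.588, -0.0409, 0.1751]
ft_force: [0.8, -0.3, -0.4]
position: [0.588, -0.0409, 0.1736]
ft_force: [0.5, -0.7, -0.4]
```

```bash
for i in 1 2 3 4 5; do python3 -m jog '[[0,0,0,0,0,0.001,0],[0,0,0,0,0,0,0]]' | grep -E 'pos|ft'; done
```

```text
position: [0.588, -0.0409, 0.1726]
ft_force: [0.0, 0.2, 0.2]
position: [0.588, -0.0409, 0.1716]
ft_force: [-0.7, -0.1, 0.2]
position: [0.588, -0.0409, 0.1706]
ft_force: [-0.4, -0.2, 0.1]
position: [0.588, -0.0409, 0.1696]
ft_force: [-0.2, 0.4, -0.3]
position: [0.588, -0.0409, 0.1686]
ft_force: [0.0, -0.5, -0.2]
```

```bash
for i in 1 2 3 4 5 6; do python3 -m jog '[[0,0,0,0,0,0.001,0],[0,0,0,0,0,0,0]]' | grep -E 'pos|ft'; done
```

```text
position: [0.588, -0.0409, 0.1676]
ft_force: [-0.5, 0.0, 0.9]
position: [0.588, -0.0409, 0.1666]
ft_force: [-0.3, -0.1, -0.0]
position: [0.588, -0.0409, 0.1656]
ft_force: [0.8, 0.0, -0.0]
position: [0.588, -0.0409, 0.1646]
ft_force: [0.2, 0.6, -0.4]
position: [0.588, -0.0408, 0.1636]
ft_force: [0.1, 0.3, 0.3]
position: [0.588, -0.0409, 0.1626]
ft_force: [0.4, -0.8, 1.0]
```

```bash
for i in 1 2 3 4; do python3 -m jog '[[0,0,0,0,0,0.001,0],[0,0,0,0,0,0,0]]' | grep -E 'pos|ft'; done
```

```text
position: [0.588, -0.0409, 0.1616]
ft_force: [-1.1, -1.1, -0.5]
position: [0.588, -0.0409, 0.1606]
ft_force: [-0.3, -0.1, 0.2]
position: [0.588, -0.0409, 0.1596]
ft_force: [-0.3, -0.7, 0.3]
position: [0.588, -0.0409, 0.1586]
ft_force: [0.4, -0.1, -0.3]
```

```bash
python3 - <<'E'
from rig import optics
import cv2,numpy as np
a=optics.get_image("side")["pixels"][155:320,235:360,::-1];a=cv2.resize(a,None,fx=3.6,fy=3.6,interpolation=cv2.INTER_CUBIC)
b=optics.get_image("wrist")["pixels"][150:260,200:312,::-1];b=cv2.resize(b,(345,340),interpolation=cv2.INTER_CUBIC)
o=np.zeros((600,800,3),np.uint8);o[:a.shape[0],:450]=a;o[:340,452:797]=b
cv2.imwrite("pics/c2.png",o)
E
```

```text
(no output)
```

View pics/c2.png

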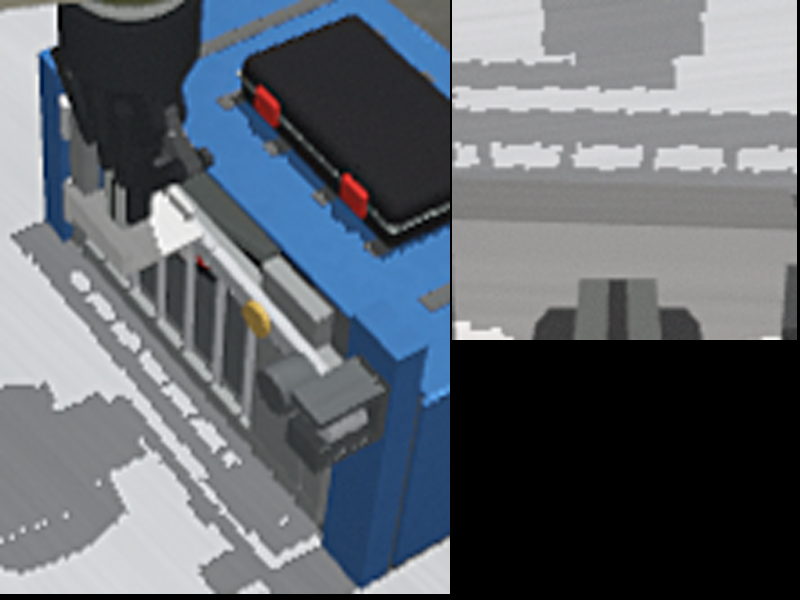

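The finger is inside the scoop and the scoop looks unmoved. I'll compare this picture with the first one numerically.

```bash
python3 - <<'E'
from rig import optics
import cv2,numpy as np
a=cv2.imread("pics/side0.png").astype(int);b=optics.get_image("side")["pixels"][:,:,::-1].astype(int)
d=np.abs(a-b).sum(2)>60
for r in range(205,262): print(r,''.join('#' if x else '.' for x in d[r,250:345]))
E
```

```text
205 ................##################.............................................................
206 ....###.......####################.............................................................
207 ....###....######################..............................................................
208 ...#####.####################..................................................................
209 ....########################...................................................................
210 .....########################..................................................................
211 ......######################...................................................................
212 .......#####################...................................................................
213 ........####################...................................................................
214 .........###################...................................................................
215 .........##################....................................................................

[... 3899 characters left out ...]

255 ...............................................................................................
256 ...............................................................................................
257 ...............................................................................................
258 ...............................................................................................
259 ...............................................................................................
260 ...............................................................................................
261 ...............................................................................................
```

Nothing on the bar has moved, so I'll keep feeling downwards.

```bash
for i in 1 2 3 4 5; do python3 -m jog '[[0,0,0,0,0,0.001,0],[0,0,0,0,0,0,0]]' | grep -E 'pos|ft'; done
```

```text
position: [0.588, -0.0409, 0.1576]
ft_force: [1.2, 0.1, 0.2]
position: [0.588, -0.0409, 0.1566]
ft_force: [-0.5, -0.4, 0.1]
position: [0.588, -0.0409, 0.1556]
ft_force: [-0.6, -0.1, 1.0]
position: [0.5881, -0.0408, 0.1549]
ft_force: [-0.5, 0.5, 3.2]
position: [0.5881, -0.0407, 0.1538]
ft_force: [1.4, 2.0, 2.4]
```

Contact came at z ≈ 0.1553. I'll press by turning the tool rigidly with the lever about its pivot.

```bash
python3 -m jog '[[0.009,0,0,0,-0.0001,0.00076,0],[0.009,0,0,0,-0.0001,0.00076,0],[0.009,0,0,0,-0.0001,0.00076,0],[0.009,0,0,0,-0.0001,0.00076,0],[0.009,0,0,0,-0.0001,0.00076,0],[0.009,0,0,0,-0.0001,0.00076,0],[0.009,0,0,0,-0.0001,0.00076,0],[0.009,0,0,0,-0.0001,0.00076,0],[0,0,0,0,0,0,0]]'; python3 -m jog '[[0.009,0,0,0,-0.0001,0.00076,0],[0.009,0,0,0,-0.0001,0.00076,0],[0.009,0,0,0,-0.0001,0.00076,0],[0.009,0,0,0,-0.0001,0.00076,0],[0.009,0,0,0,-0.0001,0.00076,0],[0.009,0,0,0,-0.0001,0.00076,0],[0,0,0,0,0,0,0]]';  python3 -m jog '[[0,0,0,0,0,0,0]]'|grep ft
```

```text
time_s: 12.5
position: [0.588, -0.0419, 0.1476]
tool_rot: [[-0.994, 0.11, -0.008], [0.11, 0.991, -0.072], [0.0, -0.072, -0.997]]
ft_force: [2.2, 0.2, 1.9]
grip_width: -0.0
gripper_force: 1.1
time_s: 13.38
position: [0.5878, -0.0429, 0.1431]
tool_rot: [[-0.994, 0.109, -0.014], [0.11, 0.986, -0.125], [0.0, -0.126, -0.992]]
ft_force: [1.3, 0.4, 2.3]
grip_width: -0.0
gripper_force: 1.0
ft_force: [1.1, 0.4, 2.3]
```

```bash
python3 -m jog '[[0.009,0,0,0,-0.0001,0.00076,0],[0.009,0,0,0,-0.0001,0.00076,0],[0.009,0,0,0,-0.0001,0.00076,0],[0.009,0,0,0,-0.0001,0.00076,0],[0,0,0,0,0,0,0]]';  python3 -m jog '[[0.009,0,0,0,-0.0001,0.00076,0],[0.009,0,0,0,-0.0001,0.00076,0],[0,0,0,0,0,0,0]]';  python3 -m jog '[[0,0,0,0,0,0,0]]'|grep ft
python3 - <<'E'
from rig import optics
import cv2,numpy as np
a=cv2.imread("pics/side0.png")[195:270,280:350];b=optics.get_image("side")["pixels"][195:270,280:350,::-1]
cv2.imwrite("pics/c3.png",cv2.resize(np.hstack([a,b]),None,fx=5.6,fy=5.6,interpolation=cv2.INTER_CUBIC))
E
```

```text
time_s: 14.12
position: [0.5877, -0.0437, 0.1401]
tool_rot: [[-0.994, 0.109, -0.018], [0.11, 0.981, -0.161], [0.0, -0.162, -0.987]]
ft_force: [1.7, 0.3, 2.9]
grip_width: -0.0002
gripper_force: 1.0
time_s: 14.5
position: [0.5876, -0.0441, 0.1386]
tool_rot: [[-0.994, 0.109, -0.02], [0.11, 0.978, -0.178], [0.0, -0.179, -0.984]]
ft_force: [1.6, 0.0, 2.2]
grip_width: -0.0
gripper_force: 1.0
ft_force: [0.9, 0.1, 1.2]
```

View pics/c3.png

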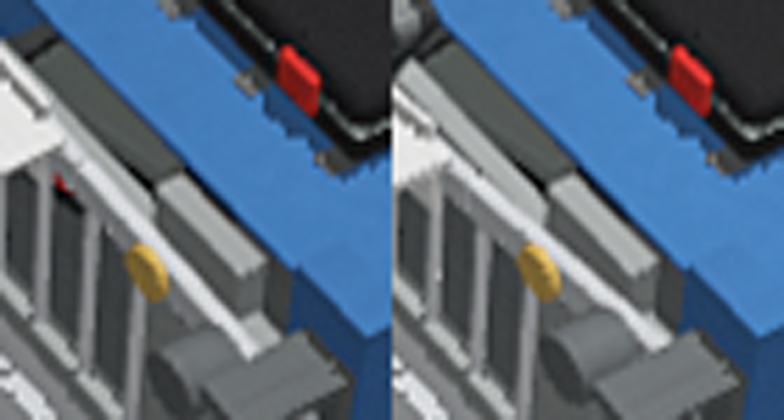

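The right half shows the bar tilted and the nose pin raised clear of the lip, with no dead stop. Next I'll work out the constant tool-frame motion for a swing about the hinge.

```bash
python3 - <<'E'
from rig import observe
import numpy as np
s=observe();R=s["tool_rot"];p=s["position"];H=np.array([.655,.104,p[2]])
for phi in(.01,.03):
    w=np.array([0,0,-phi]);print((R.T@w).round(4),(R.T@np.cross(w,p-H)).round(5))
E
```

```text
[-0.      0.0018  0.0098] [ 1.55e-03  5.00e-04 -9.00e-05]
[-0.      0.0054  0.0295] [ 0.00464  0.00149 -0.00027]
```

```bash
for i in 1 2 3; do python3 -m jog '[[0,0.0018,0.0098,0.00155,0.0005,-0.00009,0],[0,0.0018,0.0098,0.00155,0.0005,-0.00009,0],[0,0,0,0,0,0,0]]' | grep -E 'pos|ft'; done
```

```text
position: [0.5845, -0.0428, 0.1388]
ft_force: [0.8, -0.4, 3.0]
position: [0.5816, -0.0412, 0.1388]
ft_force: [0.1, -0.6, 3.0]
position: [0.5787, -0.0397, 0.1387]
ft_force: [-0.5, 0.5, 2.5]
```

```bash
for i in 1 2 3 4; do python3 -m jog '[[0,0.0018,0.0098,0.00155,0.0005,-0.00009,0],[0,0.0018,0.0098,0.00155,0.0005,-0.00009,0],[0,0,0,0,0,0,0]]' | grep -E 'pos|ft'; done
python3 - <<'E'
from rig import optics
import cv2,numpy as np
b=optics.get_image("side")["pixels"][180:300,230:360,::-1];c=optics.get_image("top")["pixels"][160:250,205:400,::-1]
o=np.zeros((600,800,3),np.uint8);o[:240,:260]=cv2.resize(b,None,fx=2,fy=2,interpolation=cv2.INTER_CUBIC);o[240:600,:780]=cv2.resize(c,None,fx=4,fy=4,interpolation=cv2.INTER_CUBIC)
cv2.imwrite("pics/c4.png",o)
E
```

```text
position: [0.5758, -0.0381, 0.1387]
ft_force: [0.8, 1.7, 1.9]
position: [0.573, -0.0365, 0.1388]
ft_force: [1.4, 2.9, 2.4]
position: [0.5702, -0.0349, 0.1388]
ft_force: [1.5, 2.3, 2.0]
position: [0.5674, -0.0332, 0.1388]
ft_force: [1.7, 2.6, 2.0]
```

View pics/c4.png

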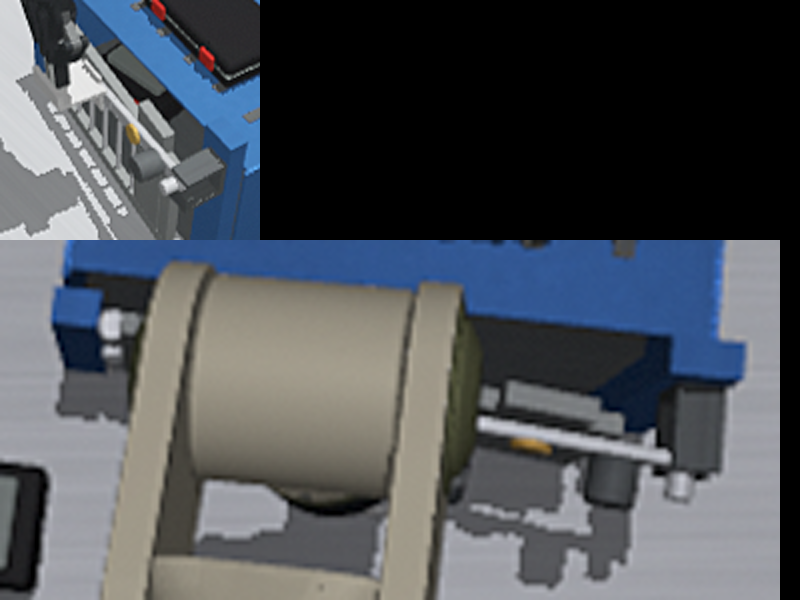

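The pin is out of the catch, showing at (680,485), and the gate is moving. Now I'll swing it at a calm pace.

```bash
python3 -m jog '[[0,0.0036,0.0197,0.0031,0.001,-0.00018,0],[0,0.0054,0.0295,0.0046,0.0015,-0.00027,0],[0,0.0054,0.0295,0.0046,0.0015,-0.00027,0],[0,0.0054,0.0295,0.0046,0.0015,-0.00027,0],[0,0.0054,0.0295,0.0046,0.0015,-0.00027,0],[0,0.0054,0.0295,0.0046,0.0015,-0.00027,0],[0,0.0054,0.0295,0.0046,0.0015,-0.00027,0],[0,0.0054,0.0295,0.0046,0.0015,-0.00027,0],[0,0.0054,0.0295,0.0046,0.0015,-0.00027,0],[0,0.0054,0.0295,0.0046,0.0015,-0.00027,0]]' | grep -E 'time|pos|ft'
python3 -m jog '[[0,0.0054,0.0295,0.0046,0.0015,-0.00027,0],[0,0.0054,0.0295,0.0046,0.0015,-0.00027,0],[0,0.0054,0.0295,0.0046,0.0015,-0.00027,0],[0,0.0054,0.0295,0.0046,0.0015,-0.00027,0],[0,0.0054,0.0295,0.0046,0.0015,-0.00027,0],[0,0.0054,0.0295,0.0046,0.0015,-0.00027,0],[0,0.0054,0.0295,0.0046,0.0015,-0.00027,0],[0,0.0054,0.0295,0.0046,0.0015,-0.00027,0],[0,0.0054,0.0295,0.0046,0.0015,-0.00027,0],[0,0.0054,0.0295,0.0046,0.0015,-0.00027,0]]' | grep -E 'time|pos|ft'
python3 - <<'E'
from rig import optics
import cv2,numpy as np
c=optics.get_image("top")["pixels"][150:300,180:400,::-1]
cv2.imwrite("pics/c5.png",cv2.resize(c,None,fx=3.6,fy=3.6,interpolation=cv2.INTER_CUBIC))
E
```

```text
time_s: 18.65
position: [0.5325, -0.0029, 0.1391]
ft_force: [6.5, 4.2, 2.8]
time_s: 19.9
position: [0.5066, 0.0372, 0.1392]
ft_force: [7.6, 1.5, 3.3]
```

View pics/c5.png

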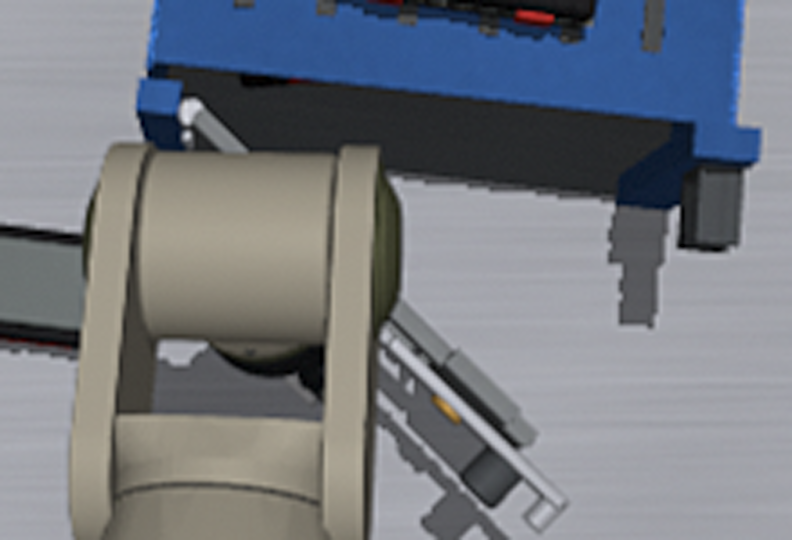

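The gate is at roughly 38–40°, with the pivot at (447,410). I'll measure that and correct for some radial push.

```bash
python3 - <<'E'
from rig import optics,observe
from h import *
T=optics.get_image("top")
P=plane(T,(180+447/3.6-.4,150+410/3.6-.4),.165)
P0=np.array([.6068,-.1285,.165]);print(P)
# hinge: at distance r from both, r^2=235^2+o^2
for a in np.radians([34,36,38,40,42,44]):
    R=np.array([[np.cos(a),np.sin(a)],[-np.sin(a),np.cos(a)]])
    # P-H=R(P0-H)
    H=np.linalg.solve(np.eye(2)-R,P[:2]-R@P0[:2]);print(np.degrees(a).round(),H.round(4),np.linalg.norm(H-P0[:2]).round(4))
s=observe();print(s["ft_force"].round(1),s["wrist_torque"].round(2),s["q"].round(0))
R=s["tool_rot"];p=s["position"]
for H in([.655,.104],[.648,.104],[.655,.109]):
    w=np.array([0,0,-.03]);print((R.T@w).round(4),(R.T@np.cross(w,p-np.array([*H,p[2]]))).round(5))
print("world +x,-y 1mm in tool",R.T@np.array([.001,0,0]),R.T@np.array([.0006,.00074,0]))
E
```

```text
[ 0.47505004 -0.04711894  0.165     ]
34.0 [0.674  0.1277] 0.2648
36.0 [0.6662 0.1149] 0.2506
38.0 [0.6591 0.1035] 0.2378
40.0 [0.6527 0.0932] 0.2264
42.0 [0.6469 0.0838] 0.2161
44.0 [0.6416 0.0752] 0.2067
[1.7 1.7 2.2] [ 0.22 -0.33  0.02] [ -5.  25.  81.  -8.  82. -45.]
[-0.      0.0054  0.0295] [ 0.00468  0.00148 -0.00027]
[-0.      0.0054  0.0295] [ 0.00452  0.00134 -0.00024]
[-0.      0.0054  0.0295] [ 0.00478  0.00137 -0.00025]
world +x,-y 1mm in tool [-0.00066635  0.00073342 -0.00013441] [ 0.00015196  0.00092517 -0.00016901]
```

```bash
python3 -m jog '[[0,0.0036,0.0197,0.0031,0.001,-0.00018,0],[0,0.0054,0.0295,0.0046,0.0015,-0.00027,0],[0,0.0054,0.0295,0.0046,0.0015,-0.00027,0],[0,0.0054,0.0295,0.0046,0.0015,-0.00027,0],[0,0.0054,0.0295,0.0046,0.0015,-0.00027,0],[0,0.0054,0.0295,0.0046,0.0015,-0.00027,0],[0,0.0054,0.0295,0.0046,0.0015,-0.00027,0],[0,0.0054,0.0295,0.0046,0.0015,-0.00027,0],[0,0.0054,0.0295,0.0046,0.0015,-0.00027,0],[0,0.0054,0.0295,0.0046,0.0015,-0.00027,0]]' | grep -E 'time|pos|ft'
python3 -m jog '[[0,0.0054,0.0295,0.0046,0.0015,-0.00027,0],[0,0.0054,0.0295,0.0046,0.0015,-0.00027,0],[0,0.0054,0.0295,0.0046,0.0015,-0.00027,0],[0,0.0054,0.0295,0.0046,0.0015,-0.00027,0],[0,0.0054,0.0295,0.0046,0.0015,-0.00027,0],[0,0.0054,0.0295,0.0046,0.0015,-0.00027,0],[0,0.0054,0.0295,0.0046,0.0015,-0.00027,0],[0,0.0036,0.0197,0.0031,0.001,-0.00018,0],[0,0.0018,0.0098,0.00155,0.0005,-0.00009,0],[0,0,0,0,0,0,0]]' | grep -E 'time|pos|ft'
python3 - <<'E'
from rig import optics
import cv2,numpy as np
c=optics.get_image("top")["pixels"][150:300,150:350,::-1]
cv2.imwrite("pics/c6.png",cv2.resize(c,None,fx=3.6,fy=3.6,interpolation=cv2.INTER_CUBIC))
E
```

```text
time_s: 21.25
position: [0.493, 0.0823, 0.1389]
ft_force: [5.4, -0.8, 2.8]
time_s: 22.5
position: [0.4919, 0.1209, 0.1388]
ft_force: [3.5, -1.0, 2.9]
```

View pics/c6.png

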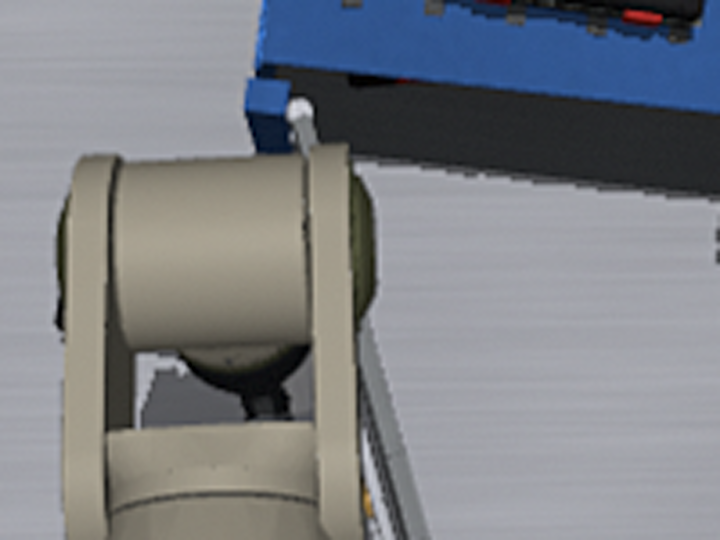

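The gate stands at about 69°, with its top edge running from (300,110) to (425,540). I'll ease off the lip, let the lever come back up under the finger, then lift out.

```bash
python3 -m jog '[[0,0,0,-0.002,0,0,0],[0,0,0,-0.002,0,0,0],[-0.018,0,0,0,0.0002,-0.0015,0],[-0.018,0,0,0,0.0002,-0.0015,0],[-0.018,0,0,0,0.0002,-0.0015,0],[-0.018,0,0,0,0.0002,-0.0015,0],[-0.018,0,0,0,0.0002,-0.0015,0],[-0.018,0,0,0,0.0002,-0.0015,0],[-0.018,0,0,0,0.0002,-0.0015,0],[0,0,0,0,0,0,0]]' | grep -E 'time|pos|ft'
python3 -m jog '[[-0.018,0,0,0,0.0002,-0.0015,0],[-0.018,0,0,0,0.0002,-0.0015,0],[-0.018,0,0,0,0.0002,-0.0015,0],[0,0,0,0,0,-0.002,0],[0,0,0,0,0,-0.002,0],[0,0,0,0,0,-0.002,0],[0,0,0,0,0,-0.002,0],[0,0,0,0,0,-0.002,0],[0,0,0,0,0,0,0]]'
```

```text
time_s: 23.8
position: [0.4955, 0.1174, 0.1493]
ft_force: [-0.7, -0.8, 2.1]
time_s: 24.92
position: [0.4964, 0.1176, 0.1636]
tool_rot: [[-0.199, 0.98, -0.001], [0.98, 0.199, 0.001], [0.001, -0.0, -1.0]]
ft_force: [-1.3, -0.3, 2.1]
grip_width: 0.0003
gripper_force: 1.1
```

```bash
for i in 1 2 3; do python3 -m jog '[[0,0,0,0,0,-0.003,0],[0,0,0,0,0,-0.003,0],[0,0,0,0,0,-0.003,0],[0,0,0,0,0,0,0]]' | grep -E 'pos|ft'; done
```

```text
position: [0.4964, 0.1176, 0.1727]
ft_force: [-0.0, 0.0, -0.8]
position: [0.4964, 0.1176, 0.1817]
ft_force: [0.2, 0.8, 0.4]
position: [0.4964, 0.1176, 0.1907]
ft_force: [-0.8, 0.5, 0.8]
```

Free of the lever. I'll rise clear and look.

```bash
python3 -m jog '[[0,0,0,0,0,-0.01,0],[0,0,0,0,0,-0.025,0],[0,0,0,0,0,-0.04,0],[0,0,0,0,0,-0.03,0],[0,0,0,0,0,0,0]]' | grep -E 'time|pos|ft'; python3 -m jog '[[0,0,0,0.04,-0.02,0,0],[0,0,0,0.05,-0.02,0,0],[0,0,0,0.05,-0.02,0,0],[0,0,0,0.04,-0.02,0,0],[0,0,0,0,0,0,0]]' | grep -E 'time|pos|ft'
python3 - <<'E'
from rig import optics
import cv2,numpy as np
c=optics.get_image("top")["pixels"][150:300,150:400,::-1]
cv2.imwrite("pics/c7.png",cv2.resize(c,None,fx=3.2,fy=3.2,interpolation=cv2.INTER_CUBIC))
E
```

```text
time_s: 27.05
position: [0.4971, 0.1175, 0.2979]
ft_force: [0.3, 0.0, -0.9]
time_s: 27.68
position: [0.3801, 0.2795, 0.2952]
ft_force: [1.1, -0.3, -0.4]
```

View pics/c7.png

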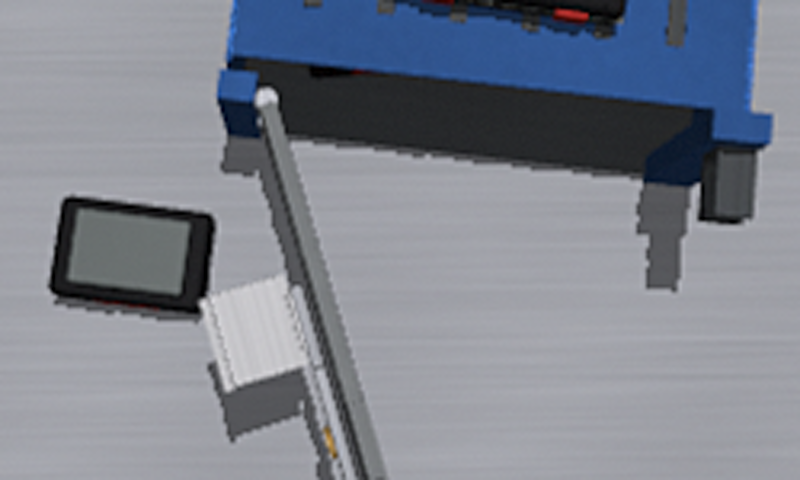

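The gate stands at about 68–69°, its edge running from (265,95) to (375,480). The bench pack is where it was and the robot is clear, so I'm handing in.

```bash
python3 -m jog '[[0,0,0,0,0,0,0],[0,0,0,0,0,0,0]]' | grep time; python3 -c "from rig import job;print(job.close_job())"
```

```text
time_s: 27.98
the job is handed in; nothing more can be done
None
```

I lifted the latch clear of its catch without hitting the guard, swung the gate to about 69° (camera estimate) and left it standing there. The bench pack did not move, nothing touched the cage pack or bit case, and I handed the job in at 28 s with the robot clear.

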